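Open the locking pill box with its two-key catch

ROBOT

A 7-joint arm with a two-finger parallel gripper is mounted at the origin on the work surface. World frame = base frame: x ahead of the robot, y to its left, z up, the work surface at z = 0. Lengths are in m, angles in rad, forces in N, time in s.
With the tool pointing down it reaches from about 0.425 to 0.875 m from the base axis. Payload 9.9 kg.
Tool frame: the origin (TCP) lies on the front face of the gripper's body, between the roots of the fingers; the fingertips stand 73 mm ahead of it and the grasp point (between the pads) lies 54 mm ahead of it (grasp_offset is the z of the grasp point in the tool frame, in m); z points along the fingers, x is the direction in which the jaws open and shut, and the axes are right-handed (so a half turn about z gives the same grasp; the last joint's range is limited). The gripper opens to 85 mm and grips with 20 to 120 N. Pads are 22 mm wide; open, the fingers measure 114 mm over their backs; the gripper's body (76 mm by 85 mm) begins 54 mm behind the grasp point. The pads swing forward as they close: fully open they stand 13 mm farther back than shut.
Start: joints at [-1.292, 0.576, 0.025, 1.437, -0.015, 1.129, -0.057], TCP at [0.24, 0.631, 0.304] pointing down, gripper open.
Joint ranges: [-2.76, 2.76], [-0.34, 2.15], [-1.52, 1.57], [0.19, 2.46], [-1.09, 4.23], [0.17, 1.99], [-2.82, 2.82]. Speed limits (rad/s): [2.22, 2.22, 3.01, 3.01, 3.14, 3.14, 3.14].

INTERFACE

Orientations are given as a unit quaternion [w, x, y, z].
In Python, from station import * gives the robot as it stands.
- The arm moves only by the tool drive_tool, never from a script. Its argument "commands" is a list that holds one entry, the list of rows, each a list of 7 numbers: the turn, a rotation vector about the world's x, y, z scaled (see below), then the shift along the world's x, y, z scaled (see below), then the closure, from 0 (fully open) to 1 (shut). In form: [[[wx, wy, wz, dx, dy, dz, jaw], ...]]. A call has 1 to 8 rows; each row is the pose to reach, as a shift and turn from the pose commanded when the call began; what a row does not reach only later rows make up. The controller multiplies each number of a shift by 40 cm and each number of a turn by 90 degrees. A row lasts 1/8 s, in which the tool goes at most 62.5 mm and 10.7 degrees, less where a joint would pass 70% of its speed; a pose out of reach is approached as far as the arm can. A call with a number of a shift or a turn outside -1 to 1 is refused whole. A call with a gripper value outside its range is refused whole. The fingers move at their own pace and stop on an object; the grip force is fixed at half the most. Time passes only in rows, so rows that repeat a pose let the fingers close. It gives the time, the measured TCP pose, the force and the opening at its end, in the units of the state.
- state(): the state, without advancing time (a new reading comes with each control period).
- camera(name): name is "scene" or "top" or "wrist"; returns the picture (400x640x3 uint8, red, green, blue); there is no depth.
- camera_model(name): a dict with "fovy" (degrees; the focal length in pixels is half the picture's height over the tangent of half this angle, whatever the lens; pixels are square), "cx", "cy" (the principal point, pixels), "position" and "orientation" of the camera in the world; the wrist camera has in their place "T_tool_cam" (4x4, takes a point from camera to tool coordinates, whose origin is the TCP and whose axes are the tool frame's). Camera axes: x right, y down, z forward; pixel columns grow to the right and rows downward; lengths in m; the calibration is good to about 2 mm. A picture is of the moment at which its call begins: read the wrist's pose just before it. camera_model takes no time and is no camera call.
- close_job(): hands the job in, once; it reports no verdict.
The state is a dict: "clock": time; "q": joint angles; "joint_velocities": joint speeds; "joint_efforts": joint torques, N m; "tcp_pos": TCP position; "tcp_rot": TCP orientation; "contact_force": force on the tool from outside, world axes, zero at the start; "moment": the same for the moment, N m; "grip_width": finger opening in m.
Only numpy, scipy, OpenCV 4.12 (cv2) and the standard library are available. Lean on these libraries where they do the work, as an engineer would, in place of code of your own. Each camera call takes 0.05 s, during which the arm holds its last target. There are 200 camera calls.

TASK

Open the locking pill box in the pull-out tray: with one fingertip on each, press the two round keys on its top down together and keep both down until its drawer has slid all the way out by itself, then let the keys come back up. Do not press the square key between them, do not touch the drawer, and leave everything else in the tray where it is; nothing is to be picked up.

Things in the scene. Friction and masses are not known exactly. Their poses are not given: they have to be found in the camera images.
- pillsafe: the locking pill box: an upright white plastic box 80 (x, front to back) x 104 (y) x 55 (z) mm, screwed to the tray floor, with a row of three dark steel keys on its flat top and a drawer in its front face. Origin: centre of its underside; x points from its front to its back (the drawer comes out towards -x), y to the left seen from the front, z up. Its place in the tray and its yaw (up to 0.4 rad either way) differ each time.
- key_left_top (a point): centre of the top face of the left (+y of the box) round key: a disc 20 mm across that stands 8 mm above the top of the box (63 mm above the underside). The two round keys lie 56 mm apart, centre to centre, 28 mm either side of the box's middle. Axes as the box's.
- key_left (a joint): how far the left (+y of the box) round key is pressed straight down, m: 0 up, 0.006 at its stop. It springs back; it takes about 1.2 N to start and 3 N at its stop.
- key_right_top (a point): centre of the top face of the right (-y of the box) round key: a disc 20 mm across that stands 8 mm above the top of the box (63 mm above the underside). The two round keys lie 56 mm apart, centre to centre, 28 mm either side of the box's middle. Axes as the box's.
- key_right (a joint): how far the right (-y of the box) round key is pressed straight down, m: 0 up, 0.006 at its stop. It springs back; it takes about 1.2 N to start and 3 N at its stop.
- key_mid_top (a point): centre of the top face of the square key (15 x 15 mm, 8 mm above the top of the box, as high as the round ones) in the middle between the two round keys: the lock-out key, not to be pressed. There are 10.5 mm between its side and the rim of each round key.
- key_mid (a joint): how far the square middle key is pressed down, m: 0 up, 0.006 at its stop; as soft as the round ones.
- drawer_front (a point): centre of the outer face of the drawer front, a grey plate 98 mm wide and 42 mm high; moves with the drawer.
- drawer (a joint): how far the drawer is out, m: 0 to 0.001 shut, 0.045 fully out. A damped spring drives it out by itself, in about 2 to 3 s, while BOTH round keys are down by more than about 4 mm; if either comes up, a catch stops it part way (near 0.015 or 0.030), and pressing both again lets it go on. Fully out, it stays out when the keys are let go.
- tray: grey plastic pull-out tray, 420 x 600 mm, floor top 12 mm above its origin, side walls 34 and front wall 40 mm above its origin; origin at the underside, 20 mm forward of its middle (towards -x). It is fixed and slides out of a low white cabinet whose shelf (80 mm above the counter, beyond the tray) carries a tumbler and an amber bottle up to 175 mm above the counter; how far it is out and its sideways place differ each time.
- meter_case: black soft-edged glucose meter case 100 x 125 x 36 mm, loose in the tray, origin at the centre of its underside; leave it.
- week_box: clear seven-lid pill box 45 x 130 x 24 mm, loose in the tray, origin at the centre of its underside; leave it.
- lancet_holder: closed pen-shaped lancet holder, 100 mm long (x), 18 mm thick, lying loose at the back of the tray, origin under its middle; leave it.
- emery_tool: grey steel emery tool, 170 mm long (x), 10 mm thick, lying loose at the back of the tray, origin under the place where blade (+x) and handle (-x) meet; leave it.
- ointment_jar: small closed jar, 40 mm across, 40 mm high, standing loose at the back of the tray, origin at the centre of its underside; leave it.

How it is judged:
On the way, in this order (a step that is already met when the one before it is completed fails the run):
1. both round keys are down together under the fingers (value of joint each of key_left, key_right above 0.003 m and contact force between the fingers and key_left above 0.5 N and contact force between the fingers and key_right above 0.5 N), for 0.2 s.
2. the drawer is all the way out while both round keys are still held down by the fingers (all of step 1 and value of joint drawer above 0.042 m), for 0.1 s.
At the end, for the whole second after the job is handed in: the drawer stands at least 42 of its 45 mm out and all three keys are up again (within 1 mm) (value of joint drawer above 0.042 m and value of joint each of key_left, key_right, key_mid below 0.001 m); the robot touches nothing.
It fails at once if the square middle key was pressed (more than 2 mm) (value of joint key_mid above 0.002 m).
It fails at once if the drawer was touched by the robot (contact force between any of the fingers, the arm and drawer above 0.5 N).
It fails at once if something else in the tray was moved by more than 15 mm or picked up (distance of any of meter_case, week_box, lancet_holder, emery_tool, ointment_jar from where it was at the start of the episode above 0.015 m).
It also fails if it takes over 45 s, if anything falls off the work surface, if the arm or the gripper's body presses on something with over 40 N, if the wrist force passes 120 N, or if a joint passes its speed limit or range.

## Working session

There is one attempt and no reset: what is moved stays moved. The work goes in short steps, Python scripts to look and compute and a tool call to move; the robot and the scene stay as the last step left them, time stands still between calls to the robot, and variables do not carry over. Pictures are saved under pics/ and viewed, about 8 in all and at most 12, crops included, and the job is handed in when it is done.

Besides the shell and the picture viewer there is one more tool, called after "Call:" as a command line: name --argument value ..., lists and objects as JSON in quotes. drive_tool: Moves the arm, as the interface text tells. Its arguments: {"type":"object","properties":{"commands":{"type":"array","items":{"type":"array","items":{"type":"array","items":{"type":"number","minimum":-1,"maximum":1}}}}},"required":["commands"]}

```bash
mkdir -p pics; python3 - <<'E'
from station import *
import cv2
for n in ("top","scene"):
    im=camera(n); cv2.imwrite(f"pics/{n}0.png",im[...,::-1]); m=camera_model(n); print(n,m)
print(camera_model("wrist")); s=state(); print(s)
E
```

```text
top {'fovy': 49.262682538131436, 'cx': 323.8193287323549, 'cy': 198.94910120777442, 'position': array([0.50482743, 0.02388621, 0.89491571]), 'orientation': array([ 0.039925  , -0.70032303,  0.71174603, -0.03703018])}
scene {'fovy': 42.1363843878582, 'cx': 323.5837070226005, 'cy': 194.85937436702136, 'position': array([ 0.84764449, -0.48756248,  0.81083069]), 'orientation': array([-0.31665583,  0.91445337,  0.2384138 , -0.08162703])}
{'fovy': 64.4695146564077, 'cx': 323.04782871741014, 'cy': 198.27892698843178, 'T_tool_cam': array([[ 9.99999930e-01, -1.80469854e-04, -3.27711254e-04,
        -4.19297360e-04],
       [ 2.63485076e-04,  9.61596529e-01,  2.74466840e-01,
        -7.03735247e-02],
       [ 2.65593014e-04, -2.74466907e-01,  9.61596509e-01,
        -6.88546167e-02],
       [ 0.00000000e+00,  0.00000000e+00,  0.00000000e+00,
         1.00000000e+00]])}
{'clock': 0.1, 'q': array([-1.29181414,  0.57643051,  0.02481772,  1.43780765, -0.0149939 ,
        1.12896459, -0.05647925]), 'joint_velocities': array([ 0.00093713, -0.00251562,  0.00142601, -0.00244879,  0.00041288,
        0.0004566 ,  0.00067261]), 'joint_efforts': array([ 5.44368813e-03, -7.67310834e+01,  2.25765333e+00, -2.86610806e+01,
        1.58615818e-02,  8.71374446e-03,  2.19508320e-05]), 'tcp_pos': array([0.2394155 , 0.63081358, 0.30314568]), 'tcp_rot': array([ 4.29827161e-04,  8.23043236e-01,  5.67978277e-01, -5.68909861e-04]), 'contact_force': array([ 0.87467782, -0.01448952, -0.35410857]), 'moment': array([ 0.0095929 ,  0.01441787, -0.01920115]), 'grip_width': 0.08572151261675195}
```

View pics/top0.png

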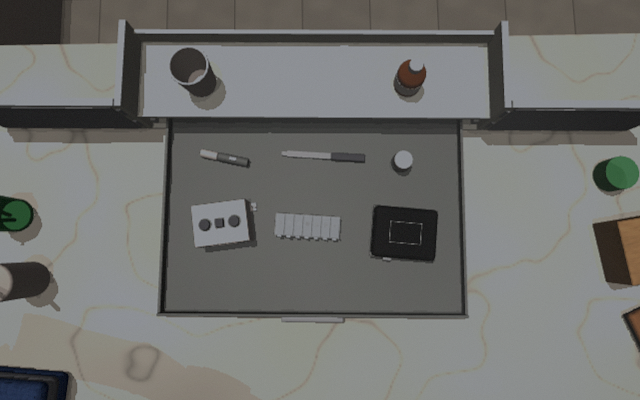

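View pics/scene0.png

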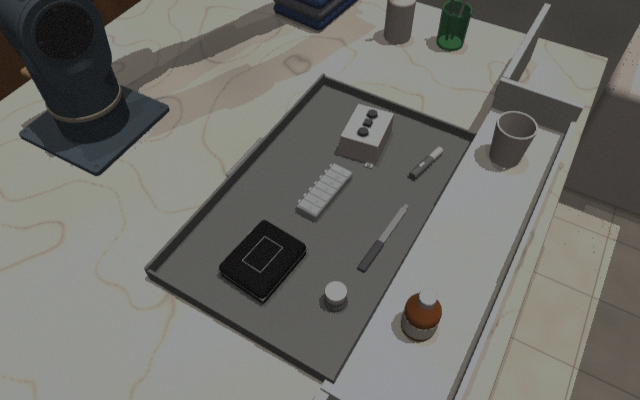

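The top view shows the pill box near (221,223), with its round keys at about (205,225) and (234,220) and the square key at (220,223). In the scene view the keys are near (373,114), (368,122) and (362,131). I'll triangulate the keys from the two views.

```bash
cat > h.py <<'E'
import numpy as np, cv2
from scipy.spatial.transform import Rotation as R
rot=lambda q: R.from_quat(np.r_[q[1:],q[0]]).as_matrix()
def rays(m,uv,T=None):
    f=200/np.tan(np.radians(m["fovy"]/2))
    d=np.c_[(np.array(uv)-[m["cx"],m["cy"]])/f,np.ones(len(uv))]
    if T is None: return m["position"],d@rot(m["orientation"]).T
    return T[:3,3],d@T[:3,:3].T
def wristT(s,m):
    T=np.eye(4);T[:3,:3]=rot(s["tcp_rot"]);T[:3,3]=s["tcp_pos"];return T@m["T_tool_cam"]
def plane(o,d,z): return o+d*((z-o[2])/d[:,2])[:,None]
def tri(o1,d1,o2,d2):
    A=sum(np.eye(3)-np.outer(d,d)/(d@d) for d in(d1,d2))
    b=sum((np.eye(3)-np.outer(d,d)/(d@d))@o for o,d in((o1,d1),(o2,d2)))
    return np.linalg.solve(A,b)
def blobs(im,box,thr,amin,amax):
    x0,y0,x1,y1=box; g=cv2.cvtColor(im,cv2.COLOR_RGB2GRAY)[y0:y1,x0:x1]
    n,l,st,c=cv2.connectedComponentsWithStats((g<thr).astype(np.uint8),connectivity=4)
    return [(c[i]+[x0,y0],st[i][2:5]) for i in range(1,n) if amin<st[i][4]<amax]
E
python3 - <<'E'
from h import *; from station import camera_model
ims={n:cv2.imread(f"pics/{n}0.png")[...,::-1].copy() for n in("top","scene")}
for n,b in(("top",(192,206,248,240)),("scene",(352,106,384,140))):
    g=cv2.cvtColor(ims[n],cv2.COLOR_RGB2GRAY)
    for t in (50,70,90): print(n,t,[(c.round(1),s) for c,s in blobs(ims[n],b,t,15,300)])
    o,d=rays(camera_model(n),[(205,225),(220,223),(234,220)] if n=="top" else [(373,114),(368,122),(362,131)])
    print(plane(o,d,.075)); 
E
```

```text
top 50 []
top 70 [(array([246.7, 211.3]), array([ 2, 14, 19], dtype=int32)), (array([233.6, 221.3]), array([10, 11, 75], dtype=int32)), (array([219.3, 222.8]), array([ 8,  9, 57], dtype=int32)), (array([204.5, 224.7]), array([10, 11, 91], dtype=int32))]
top 90 [(array([246.6, 212.3]), array([ 3, 17, 26], dtype=int32)), (array([234. , 220.6]), array([ 11,  12, 107], dtype=int32)), (array([219.2, 222.7]), array([10, 10, 80], dtype=int32)), (array([204.5, 224.5]), array([ 12,  12, 113], dtype=int32))]
[[0.54886916 0.25080566 0.075     ]
 [0.55217533 0.22259599 0.075     ]
 [0.5573983  0.19626412 0.075     ]]
scene 50 [(array([371.6, 115.7]), array([10,  4, 27], dtype=int32)), (array([366.6, 124.5]), array([ 8,  4, 20], dtype=int32)), (array([361.8, 133.8]), array([10,  6, 24], dtype=int32))]
scene 70 [(array([369.9, 118. ]), array([ 14,  17, 119], dtype=int32)), (array([362.5, 131.9]), array([10,  9, 73], dtype=int32))]
scene 90 [(array([369.9, 117.9]), array([ 15,  18, 148], dtype=int32)), (array([362.5, 132. ]), array([12, 10, 85], dtype=int32))]
[[0.55207404 0.25225194 0.075     ]
 [0.55349144 0.22609531 0.075     ]
 [0.55438747 0.19714304 0.075     ]]
```

Both views agree on z≈0.07: box middle near (0.553, 0.224), yaw about +0.15, key spacing about 55 mm. Next I move above it with the jaws about half closed for a wrist view.

Call:
drive_tool --commands '[[[0,0,0.11,0.1,-0.12,0,0.5],[0,0,0.22,0.2,-0.24,0,0.5],[0,0,0.327,0.3,-0.37,0,0.5],[0,0,0.327,0.4,-0.5,0,0.5],[0,0,0.327,0.5,-0.62,0,0.5],[0,0,0.327,0.6,-0.74,0,0.5],[0,0,0.327,0.7,-0.88,-0.05,0.5],[0,0,0.327,0.785,-1.0,-0.1,0.5]]]'

```text
clock: 1.1
tcp_pos: [0.5465, 0.2407, 0.2681]
tcp_rot: [0.0, 0.652, 0.758, 0.0]
contact_force: [0.1, 1.2, -0.5]
grip_width: 0.043
```

Call:
drive_tool --commands '[[[0,0,0,0,-0.02,-0.03,0.5],[0,0,0,0,-0.02,-0.03,0.5],[0,0,0,0,-0.02,-0.03,0.5],[0,0,0,0,-0.02,-0.03,0.5]]]'

```text
clock: 1.6
tcp_pos: [0.5449, 0.2362, 0.2571]
tcp_rot: [-0.0, 0.651, 0.759, 0.001]
contact_force: [-0.0, 0.1, 0.4]
grip_width: 0.0427
```

```bash
python3 - <<'E'
from h import *; from station import *
s=state(); im=camera("wrist"); m=camera_model("wrist"); cv2.imwrite("pics/w1.png",im[...,::-1])
print(s["clock"],s["tcp_pos"],rot(s["tcp_rot"]).round(3).tolist(),s["grip_width"],s["contact_force"],s["q"])
np.save("T1.npy",wristT(s,m))
E
```

```text
1.6 [0.54494147 0.23620602 0.25710507] [[-0.153, 0.988, 0.001], [0.988, 0.153, 0.001], [0.001, 0.001, -1.0]] 0.04270925006643868 [-0.02991882  0.1428871   0.36275744] [-0.44686092  0.49772306 -0.06244815  1.72211005  0.03673245  0.9218096
  1.20026083]
```

View pics/w1.png

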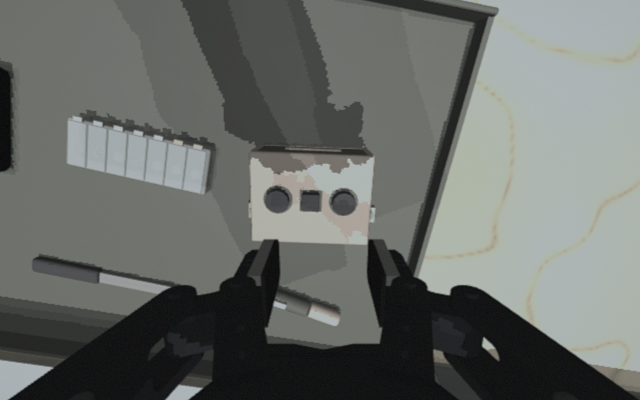

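The wrist view shows the round keys at about (278,200) and (344,202), the square key at (311,201), and the drawer edge at the top of the box (robot side). The finger pads are at about (277,242) and (369,242). I'll measure the keys and look closer at the fingertips.

```bash
python3 - <<'E'
from h import *; from station import *
im=cv2.imread("pics/w1.png")[...,::-1].copy(); m=camera_model("wrist"); T=np.load("T1.npy")
for t in(70,85,100): print(t,[(c.round(1),s) for c,s in blobs(im,(258,178,364,225),t,100,1500)])
b=blobs(im,(258,178,364,225),85,200,1500); uv=np.array(sorted([c for c,_ in b],key=lambda c:c[0]))
o,d=rays(m,uv,T)
top=[(234,220.8),(219.2,222.7),(204.5,224.6)]
ot,dt=rays(camera_model("top"),top)
for z in(.063,.07,.075):
    P=plane(o,d,z); print(z,P.round(4).tolist(),np.linalg.norm(P[-1]-P[0]))
for i in range(len(uv)):
    if len(uv)==3: print(tri(o,d[i],ot,dt[i]).round(4))
c=cv2.convertScaleAbs(cv2.resize(im[180:360,200:440],None,fx=3,fy=3)[...,::-1],alpha=2,beta=15)
cv2.imwrite("pics/w1c.png",c)
E
```

```text
70 [(array([277.2, 195.4]), array([ 23,  21, 214], dtype=int32)), (array([340.1, 195. ]), array([ 23,  18, 106], dtype=int32))]
85 [(array([277. , 199.1]), array([ 25,  26, 497], dtype=int32)), (array([342.7, 201.8]), array([ 25,  26, 494], dtype=int32)), (array([310.1, 200.5]), array([ 19,  21, 372], dtype=int32))]
100 [(array([277.4, 198.9]), array([ 27,  27, 562], dtype=int32)), (array([342.8, 201.7]), array([ 26,  26, 534], dtype=int32)), (array([310.1, 200.2]), array([ 21,  22, 405], dtype=int32))]
0.063 [[0.5563, 0.1979, 0.063], [0.5532, 0.2263, 0.063], [0.5501, 0.2543, 0.063]] 0.05682058154050337
0.07 [[0.5542, 0.1986, 0.07], [0.5512, 0.2263, 0.07], [0.5481, 0.2536, 0.07]] 0.055307679613088356
0.075 [[0.5526, 0.1991, 0.075], [0.5497, 0.2262, 0.075], [0.5467, 0.253, 0.075]] 0.05422703537922046
[0.5562 0.1982 0.0644]
[0.5532 0.2265 0.0641]
[0.55   0.2545 0.0641]
```

View pics/w1c.png

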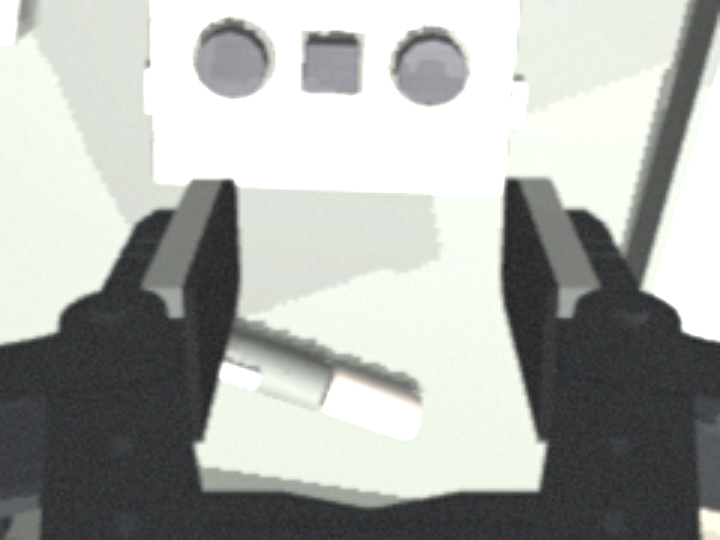

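The key midpoint is about (0.552, 0.226) at z≈0.065–0.075. The triangulated key spacing of 57 mm is close to the 56 mm given. The fingertips are about 7 mm thick, so an opening near 49 mm puts their centres 56 mm apart. Now I align and descend to about 20 mm above the keys.

Call:
drive_tool --commands '[[[0,0,-0.015,0.017,-0.026,-0.05,0.43],[0,0,-0.015,0.017,-0.026,-0.1,0.43],[0,0,-0.015,0.017,-0.026,-0.15,0.43],[0,0,-0.015,0.017,-0.026,-0.21,0.43],[0,0,-0.015,0.017,-0.026,-0.21,0.43],[0,0,-0.015,0.017,-0.026,-0.21,0.43]]]'

```text
clock: 2.4
tcp_pos: [0.5525, 0.2246, 0.1734]
tcp_rot: [0.0, 0.66, 0.751, 0.001]
contact_force: [-0.5, 0.5, 0.3]
grip_width: 0.0487
```

```bash
python3 - <<'E'
from h import *; from station import *
s=state(); im=camera("wrist"); m=camera_model("wrist"); T=wristT(s,m)
print(s["clock"],s["tcp_pos"],rot(s["tcp_rot"]).round(3).tolist(),s["grip_width"],s["contact_force"])
b=[x for x in blobs(im,(200,60,450,260),85,300,4000)]
print(b); uv=np.array([c for c,_ in b]); o,d=rays(m,uv,T)
for z in (.067,.075): print(z,plane(o,d,z).round(4).tolist())
c=cv2.convertScaleAbs(cv2.resize(im[40:340,160:480],None,fx=2,fy=2)[...,::-1],alpha=2,beta=15); cv2.imwrite("pics/w2.png",c)
E
```

```text
2.4 [0.55252886 0.22462591 0.17338088] [[-0.128, 0.992, 0.001], [0.992, 0.128, 0.001], [0.0, 0.001, -1.0]] 0.048695011909715584 [-0.46171262  0.51053389  0.26447713]
[(array([272.79826733, 235.5105198 ]), array([  65,   49, 1616], dtype=int32)), (array([376.69985251, 237.31710914]), array([  57,   48, 1356], dtype=int32)), (array([325.81967213, 230.16042155]), array([ 32,  31, 854], dtype=int32))]
0.067 [[0.5589, 0.1953, 0.067], [0.5522, 0.2567, 0.067], [0.5516, 0.2261, 0.067]]
0.075 [[0.5555, 0.1962, 0.075], [0.5491, 0.2549, 0.075], [0.5484, 0.2256, 0.075]]
```

View pics/w2.png

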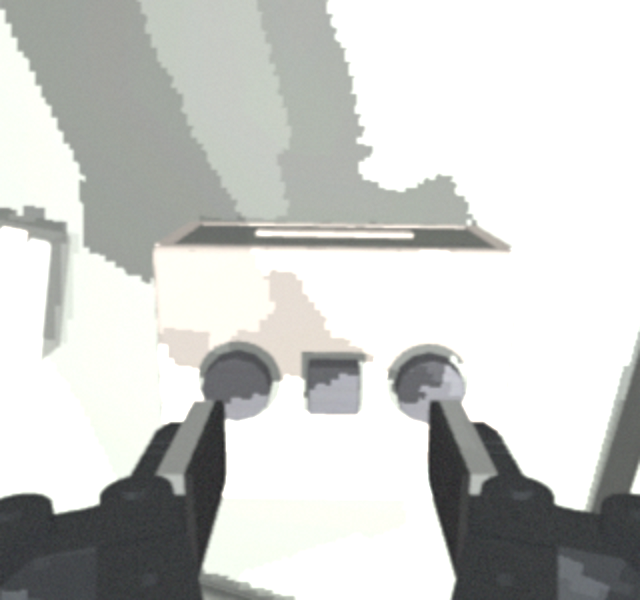

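The fingers straddle the row correctly: the middle key lies within about 2 mm of the tool axis, and both tips are heading onto the round discs. I descend in small steps and watch the force.

Call:
drive_tool --commands '[[[0,0,0,0,0.004,-0.02,0.43],[0,0,0,0,0.004,-0.035,0.43],[0,0,0,0,0.004,-0.05,0.43],[0,0,0,0,0.004,-0.055,0.43],[0,0,0,0,0.004,-0.055,0.43]]]'

```text
clock: 3.08
tcp_pos: [0.5522, 0.2256, 0.1502]
tcp_rot: [-0.0, 0.661, 0.751, -0.0]
contact_force: [0.2, 1.0, 0.2]
grip_width: 0.0485
```

Call:
drive_tool --commands '[[[0,0,0,0,0,-0.005,0.43],[0,0,0,0,0,-0.01,0.43],[0,0,0,0,0,-0.01,0.43]]]'

```text
clock: 3.45
tcp_pos: [0.5522, 0.2256, 0.1463]
tcp_rot: [-0.0, 0.661, 0.751, -0.0]
contact_force: [-0.1, 0.4, -0.3]
grip_width: 0.0483
```

Call:
drive_tool --commands '[[[0,0,0,0,0,-0.005,0.43],[0,0,0,0,0,-0.008,0.43],[0,0,0,0,0,-0.008,0.43]]]'

```text
clock: 3.82
tcp_pos: [0.5524, 0.2257, 0.1434]
tcp_rot: [0.0, 0.661, 0.751, 0.0]
contact_force: [-0.2, -0.5, 2.5]
grip_width: 0.0488
```

First contact is at TCP z≈0.144, with 2.5 N, which matches two keys starting at 1.2 N each. I press on.

Call:
drive_tool --commands '[[[0,0,0,0,0,-0.006,0.43],[0,0,0,0,0,-0.01,0.43],[0,0,0,0,0,-0.012,0.43],[0,0,0,0,0,-0.012,0.43]]]'

```text
clock: 4.32
tcp_pos: [0.5524, 0.2257, 0.1389]
tcp_rot: [0.0, 0.661, 0.751, 0.0]
contact_force: [-2.2, 0.4, 10.1]
grip_width: 0.0486
```

```bash
python3 - <<'E'
from h import *; from station import *
s=state(); im=camera("wrist")
print(s["clock"],s["tcp_pos"],s["contact_force"],s["moment"])
c=cv2.convertScaleAbs(cv2.resize(im[40:340,160:480],None,fx=2,fy=2)[...,::-1],alpha=2,beta=15); cv2.imwrite("pics/w3.png",c)
E
```

```text
4.325 [0.55235972 0.2256841  0.13889625] [-2.17742635  0.36155785 10.07974039] [-0.13623937  0.37076685  0.00761805]
```

View pics/w3.png

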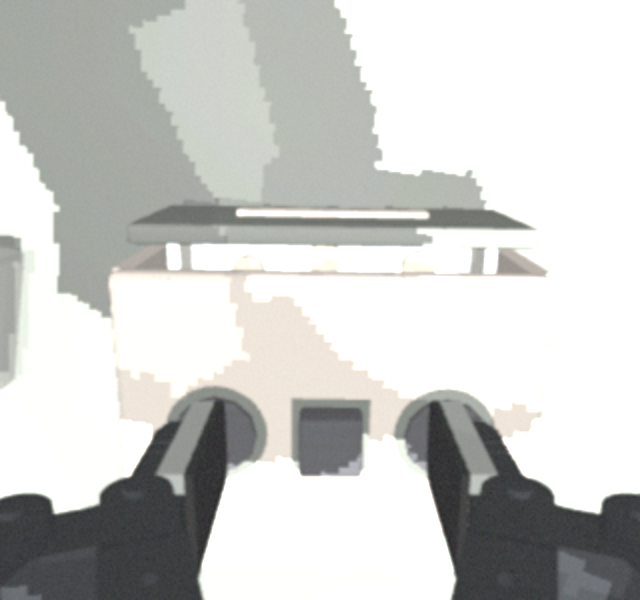

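Both tips are on the round discs and the middle key is free. The drawer is already sliding out, at about 10 N with the keys at their stops. I hold.

Call:
drive_tool --commands '[[[0,0,0,0,0,0,0.43],[0,0,0,0,0,0,0.43],[0,0,0,0,0,0,0.43],[0,0,0,0,0,0,0.43],[0,0,0,0,0,0,0.43],[0,0,0,0,0,0,0.43],[0,0,0,0,0,0,0.43],[0,0,0,0,0,0,0.43]]]'

```text
clock: 5.38
tcp_pos: [0.5524, 0.2257, 0.1389]
tcp_rot: [0.0, 0.661, 0.751, 0.0]
contact_force: [-1.6, -0.5, 9.6]
grip_width: 0.0486
```

Call:
drive_tool --commands '[[[0,0,0,0,0,0,0.43],[0,0,0,0,0,0,0.43],[0,0,0,0,0,0,0.43],[0,0,0,0,0,0,0.43],[0,0,0,0,0,0,0.43],[0,0,0,0,0,0,0.43],[0,0,0,0,0,0,0.43],[0,0,0,0,0,0,0.43]]]'

```text
clock: 6.38
tcp_pos: [0.5524, 0.2257, 0.1389]
tcp_rot: [0.0, 0.661, 0.751, 0.0]
contact_force: [-1.5, -0.1, 9.8]
grip_width: 0.049
```

Call:
drive_tool --commands '[[[0,0,0,0,0,0,0.43],[0,0,0,0,0,0,0.43],[0,0,0,0,0,0,0.43],[0,0,0,0,0,0,0.43],[0,0,0,0,0,0,0.43],[0,0,0,0,0,0,0.43],[0,0,0,0,0,0,0.43],[0,0,0,0,0,0,0.43]]]'

```text
clock: 7.38
tcp_pos: [0.5524, 0.2257, 0.1389]
tcp_rot: [0.0, 0.661, 0.751, 0.0]
contact_force: [-2.0, -1.2, 9.2]
grip_width: 0.0488
```

```bash
python3 - <<'E'
from h import *; from station import *
s=state(); im=camera("wrist"); m=camera_model("wrist"); T=wristT(s,m)
print(s["clock"],s["tcp_pos"],s["contact_force"])
np.save("T4.npy",T)
c=cv2.convertScaleAbs(cv2.resize(im[40:340,160:480],None,fx=2,fy=2)[...,::-1],alpha=2,beta=15); cv2.imwrite("pics/w4.png",c)
E
```

```text
7.375 [0.55236681 0.22570393 0.13893179] [-2.03376155 -1.22389634  9.1730099 ]
```

View pics/w4.png

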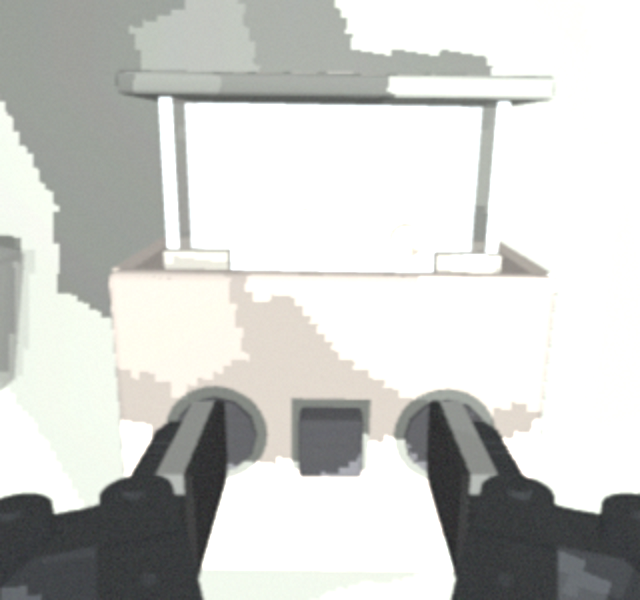

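The drawer is far out: its front plate is now at crop row ~80–100, against ~235 in the previous view. I hold one more second and check by image difference that it has stopped, while measuring how far it is out.

Call:
drive_tool --commands '[[[0,0,0,0,0,0,0.43],[0,0,0,0,0,0,0.43],[0,0,0,0,0,0,0.43],[0,0,0,0,0,0,0.43],[0,0,0,0,0,0,0.43],[0,0,0,0,0,0,0.43],[0,0,0,0,0,0,0.43],[0,0,0,0,0,0,0.43]]]'

```text
clock: 8.43
tcp_pos: [0.5524, 0.2257, 0.1389]
tcp_rot: [0.0, 0.661, 0.751, 0.0]
contact_force: [-1.7, -0.4, 8.3]
grip_width: 0.0488
```

```bash
python3 - <<'E'
from h import *; from station import *
s=state(); im=camera("wrist"); m=camera_model("wrist"); T=wristT(s,m)
a=cv2.imread("pics/w4.png").astype(int)
c=cv2.convertScaleAbs(cv2.resize(im[40:340,160:480],None,fx=2,fy=2)[...,::-1],alpha=2,beta=15)
print(s["clock"],s["contact_force"],"mean diff in plate band",abs(a-c)[60:120,110:560].mean(), (abs(a-c)[60:120,110:560]>40).mean())
# plate's upper-front edge (crop row ~72) vs box front: in box frame (key midpoint .552,.226, yaw .13)
o,d=rays(m,[(160+335/2,40+y/2) for y in(72,100,270)],T)
b=np.array([np.cos(.13),np.sin(.13)])
for z in(.058,.060,.067): print(z,((plane(o,d,z)[:,:2]-[.5524,.2257])@b).round(4))
E
```

```text
8.425 [-1.68614461 -0.41649601  8.30722806] mean diff in plate band 0.7395308641975309 0.0
0.058 [-0.084  -0.0781 -0.0394]
0.06 [-0.0838 -0.078  -0.0398]
0.067 [-0.0832 -0.0777 -0.0413]
```

The drawer has stopped, and its plate face is at about −84 mm against a box front at −40 mm, so about 44 mm out. I lift straight up.

Call:
drive_tool --commands '[[[0,0,0,0,0,0.02,0.43],[0,0,0,0,0,0.06,0.43],[0,0,0,0,0,0.12,0.43],[0,0,0,0,0,0.2,0.43],[0,0,0,0,0,0.28,0.43],[0,0,0,0,0,0.28,0.43],[0,0,0,0,0,0.28,0.43]]]'

```text
clock: 9.35
tcp_pos: [0.5519, 0.2255, 0.2504]
tcp_rot: [-0.0, 0.661, 0.751, -0.0]
contact_force: [0.1, -0.5, -1.2]
grip_width: 0.0488
```

```bash
python3 - <<'E'
from h import *; from station import *
s=state(); im=camera("wrist"); print(s["clock"],s["tcp_pos"],s["contact_force"],s["joint_velocities"].round(3))
cv2.imwrite("pics/w5.png",cv2.convertScaleAbs(im[...,::-1],alpha=1.6))
E
```

```text
9.35 [0.55190012 0.22550606 0.25043565] [ 0.11231569 -0.459598   -1.16320823] [-0.     0.017  0.     0.011  0.001 -0.003 -0.001]
```

View pics/w5.png

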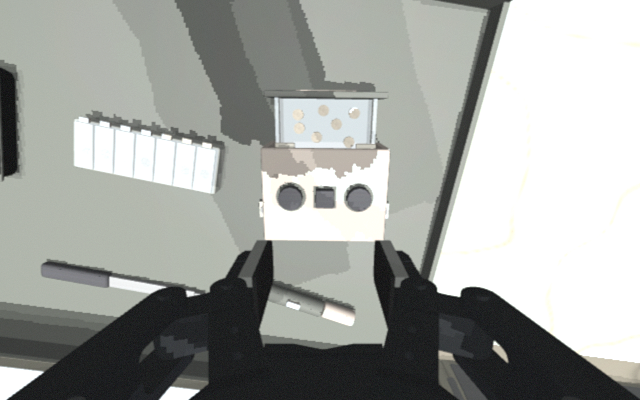

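The drawer stands open with its plate at row ~94. The keys at (291,197), (324,198) and (359,198) look up, the robot is clear of everything, and the items in view look undisturbed. I hand in the job.

```bash
python3 -c "
from station import *
print(close_job())"
```

```text
the job is handed in; nothing more can be done
None
```

I opened the pill box: one fingertip on each round key pressed both down together to their stops (about 8–10 N in total). I held them for about 4 s until the drawer had slid out by itself, then lifted straight up and handed the job in at about 9.4 s.

**Last checks:**
- **Drawer:** before I let go it measured about 44 mm out, and it did not move between two pictures 1 s apart. It was still out after the lift.
- **Keys:** all three look up in the last picture. I judged this by eye and did not measure it.
- **Middle key and drawer contact:** the middle key stayed clear of both fingers in the pictures, and the fingers stayed well behind the drawer front.
- **Other items:** those in view (week box, emery tool, lancet holder and part of the meter case) look undisturbed. The ointment jar was out of view and not re-checked.
- **Robot clear:** the tool force was down to about 1 N, which is close to sensor noise, with the arm about 11 cm above where it pressed.

**One disagreement:** triangulating from two views put the key tops at z≈0.064, while contact came at a TCP height of 0.144, or about z≈0.071. I used the contact force to find the keys' height, so this did not affect the press.

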